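# Hand a sample rack across on a board and hold it

## Robot

A 6-joint arm with a two-finger parallel gripper is mounted at the origin on the work surface. World frame = base frame: x ahead of the robot, y to its left, z up, the work surface at z = 0. Lengths are in m, angles in rad, forces in N, time in s.
With the tool pointing down it reaches from about 0.275 to 0.825 m from the base axis. Payload 4.9 kg.
Tool frame: the origin (TCP) lies at the very end of the fingers, on their centre line; the grasp point (between the pads) lies 19 mm behind it; z points along the fingers, y is the line along which they close (so a half turn about z gives the same grasp; the last joint's range is limited). The gripper opens to 85 mm and grips with 20 to 120 N. Pads are 22 mm wide; open, the fingers measure 114 mm over their backs; the gripper's body (76 mm by 85 mm) begins 54 mm behind the grasp point. The pads swing forward as they close: fully open they stand 13 mm farther back than shut.
Start: joints at [1.054, 0.326, -0.193, 1.052, 0, 1.437], TCP at [0.205, 0.51, 0.231] pointing down, gripper open.
Joint ranges: [-2.65, 2.65], [-0.97, 1.79], [-1.3, 1.35], [-1.93, 2.1], [-1.47, 1.37], [-3.14, 3.14]. Speed limits (rad/s): [2.57, 2.57, 3.14, 3.14, 3.14, 3.14].

## Interface

Orientations are given as a unit quaternion [w, x, y, z].
In Python, from station import * gives the robot as it stands.
- The arm moves only by the shell command python3 -m creep 'ROWS' [FORCE]. ROWS is text: rows parted by semicolons, each of 5 numbers parted by spaces: the finger opening in mm, from 0 to 85.4, then the shift along the tool's x, y, z in mm, then the turn about the tool's z in degrees. In form: jaw tx ty tz yaw; .... A call has 1 to 12 rows; each row is the pose to reach, as a shift and turn from the pose commanded when the call began, along the tool's axes at that moment; what a row does not reach only later rows make up. A row lasts 1/8 s, in which the tool goes at most 62.5 mm and 10.7 degrees, less where a joint would pass 70% of its speed; a pose out of reach is approached as far as the arm can. A call with a gripper value outside its range is refused whole. The fingers move at their own pace and stop on an object; FORCE is the grip in N (left out, the last holds). Time passes only in rows, so rows that repeat a pose let the fingers close. It gives the time, the measured TCP pose, the force, the opening and the grip force at its end, in the units of the state.
- observe(): the state, without advancing time (a new reading comes with each control period).
- capture(name): name is "side" or "top"; returns a dict with "image" (400x640x3 uint8, blue, green, red), "fx", "fy", "cx", "cy" (pixels), "rvec" (rotation vector, rad) and "tvec" (3), from world to camera coordinates, as OpenCV has them. Camera axes: x right, y down, z forward; pixel columns grow to the right and rows downward; lengths in m; the calibration is good to about 2 mm. A picture is of the moment at which its call begins. There is no depth.
- close_job(): hands the job in; it is judged then, once.
The state is a dict: "t": time; "joint_positions": joint angles; "joint_vel": joint speeds; "effort": joint torques, N m; "eef_pos": TCP position; "tcp_rot": TCP orientation; "wrist_force": force on the tool from outside, world axes, zero at the start; "torque": the same for the moment, N m; "finger_gap": finger opening in m; "finger_force": force on a finger pad.
Only numpy, scipy, OpenCV 4.12 (cv2) and the standard library are available. Lean on these libraries where they do the work, as an engineer would, in place of code of your own. Each camera call takes 0.05 s, during which the arm holds its last target. There are 200 camera calls.

## Task

Take the plywood board by its upright grip and slide it straight out along the steel step shelf, past its balance point, until its outer end is level with the pointer of the gauge post, with the sample rack still standing on it. Be gentle: keep the board lying flat on the shelf, and never lean on it so hard that it presses on the shelf with more than 30 N. Do not let go: finish while still holding the board level so that it cannot tip, and leave the gauge post and the other things on the counter alone.

Things in the scene. Friction and masses are not known exactly. Their poses are not given: they have to be found in the camera images.
- stand: low stainless step shelf, fixed, 340 long (its x) x 200 wide (its y) x 90 high; flat smooth top 90 above its origin, which is the centre of its underside on the counter. Its +x axis points OUTWARD, the way the board is to be slid (about the robot's right, world -y); its outer edge is at x = +170.
- board: loose plywood board, 360 long (x) x 120 wide (y) x 12 thick, about 0.3 to 0.55 kg, lying flat on the shelf; origin at the centre of its underside, +x towards its outer end. It starts with its outer end 20 to 70 past the shelf's outer edge, nearly in line with the shelf. When it has been slid out to the gauge it overhangs the shelf by 205 to 245 and would tip over the edge unless held (a few newtons down at the grip hold it).
- handle (a point): centre of the board's upright wooden grip: a slab 16 thick along the board's length (x), 80 wide across it (y) and 50 high standing on the board's upper face, 150 inward of the board's middle, 31 above the centre plane of the board (its foot is 25 below this point, its top 25 above). Same axes as the board. Nothing stands near it. It can be pinched from above with the fingers on its inner and outer faces.
- board_end (a point): middle of the top edge of the board's outer end (330 outward of the grip along the board's x, 25 lower than its centre). Same axes as the board.
- rack: loose white rack of eight capped sample tubes, 60 (along the board) x 100 (across) x 70 high, about 0.1 to 0.17 kg, standing near the board's outer end, its middle about 50 from the end; origin at the centre of its underside, z up.
- gauge: fixed gauge post: round dark steel foot 60 across, post 12 across and 135 high, standing on the counter beside the board's path, on the side away from the robot; origin at the centre of its foot.
- mark (a point): tip of the gauge's thin horizontal pointer (4 thick), 120 above the counter, about 20 to 60 clear of the board's long edge. Its axes are those of the shelf: the board's outer end is at the mark when it has the same position as this tip along the shelf's x (the outward direction).
- pump_bottle: bystander: clear pump bottle, 66 across, 206 high; origin under its centre.
- glove_box: bystander: white glove carton with a printed blue band, 100 x 200 x 70 high; origin under its centre.
- jar: bystander: jar with a cap, 70 across, 90 high; origin under its centre.
There are look-alikes about, which are no part of the job. What is shaped like the rack but purple is not meant.

How it is judged:
At the end, for the whole second after the job is handed in: The fingers hold the board (over 1 N); it lies on the shelf, level to 0.05 rad, square to 0.12 rad, within 40 mm of the centre line, its end within 10 mm of the mark, still, clear of the gauge; the rack stands on it 100 to 160 mm outward of its middle, upright to 0.1 rad, untouched (x of board_end in the frame of mark between -0.01 and 0.01 m and y of board_end in the frame of stand between -0.04 and 0.04 m and angle between the x axis of board and the x axis of stand, either way round below 0.12 rad and angle between board's own z axis and vertical below 0.05 rad and linear speed of board below 0.02 m/s and contact force between board and stand above 0.5 N and contact force between the fingers and board above 1 N and contact force between board and gauge below 0.2 N and x of rack in the frame of board between 0.1 and 0.16 m and z of rack in the frame of board below 0.02 m and angle between rack's own z axis and vertical below 0.1 rad and contact force between rack and board above 0.3 N and contact force between the fingers and rack below 0.1 N); the arm keeps its last pose, push and grip.
It fails at once if the board is pressed on the shelf with more than 30 N (contact force between board and stand above 30 N).
It fails at once if the board tips (over 0.15 rad) or is lifted more than 20 mm off the shelf (angle between board's own z axis and vertical above 0.15 rad or z of board in the frame of stand above 0.11 m).
It fails at once if the rack topples (angle between rack's own z axis and vertical above 0.3 rad).
It fails at once if the gauge post is pushed with more than 5 N (contact force between any of board, the arm, the fingers and gauge above 5 N).
It fails at once if a bystander is moved more than 20 mm (distance of any of pump_bottle, glove_box, jar from where it was at the start of the episode above 0.02 m).
It also fails if it takes over 38 s, if anything falls off the work surface, if the arm or the gripper's body presses on something with over 40 N, if the wrist force passes 120 N, or if a joint passes its speed limit or range.

## Working session

There is one attempt and no reset: what is moved stays moved. The work goes in short steps, Python scripts to look and compute and a shell command to move; the robot and the scene stay as the last step left them, time stands still between calls to the robot, and variables do not carry over. Pictures are saved under pics/ and viewed, at most 10 in all, crops included, and the job is handed in when it is done.

```bash
mkdir -p pics; python3 - <<'E'
from station import *
import cv2
for n in("side","top"):
    c=capture(n); cv2.imwrite(f"pics/{n}0.png",c["image"]); print(n,[c[k] for k in("fx","fy","cx","cy","rvec","tvec")])
s=observe(); print(s)
E
```

```text
side [422.768318546641, 422.768318546641, 324.7039424283564, 202.20615906467617, array([ 2.2589115 , -0.47376172,  0.23520687]), array([-0.57174678,  0.17264411,  1.15483392])]
top [450.5025727019056, 450.5025727019056, 318.3819707689164, 199.8515199209982, array([ 2.14576782, -2.16086425,  0.13025352]), array([-0.09277042,  0.58013574,  1.40745438])]
{'t': 0.1, 'joint_positions': array([ 1.05383087e+00,  3.26881853e-01, -1.93504070e-01,  1.05199561e+00,
       -3.10512401e-05,  1.43662134e+00]), 'joint_vel': array([ 0.00180164, -0.00154242,  0.00165454, -0.00078503,  0.00012176,
       -0.00021561]), 'effort': array([ 2.10985512e-03, -4.44239974e+01,  2.63038713e+01,  7.85808923e-03,
       -2.58565785e-05,  9.31143802e-06]), 'eef_pos': array([0.20515069, 0.50973319, 0.23056589]), 'tcp_rot': array([-2.38803128e-04,  1.90228767e-01,  9.81739470e-01, -7.55931626e-04]), 'wrist_force': array([-0.00212331, -0.65224712,  0.0488497 ]), 'torque': array([-0.00283145,  0.03355329,  0.0278278 ]), 'finger_force': 0.0, 'finger_gap': 0.08531014353284855}
```

View pics/side0.png

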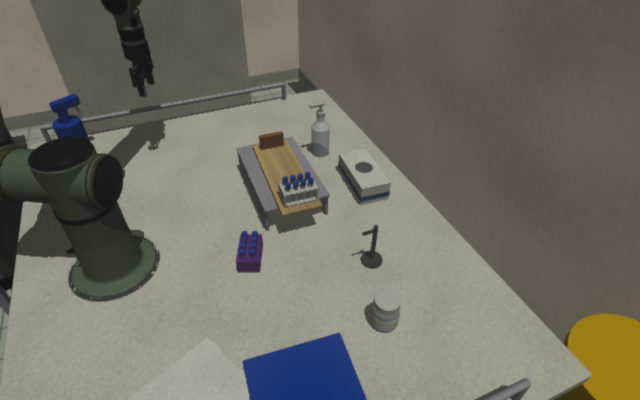

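View pics/top0.png

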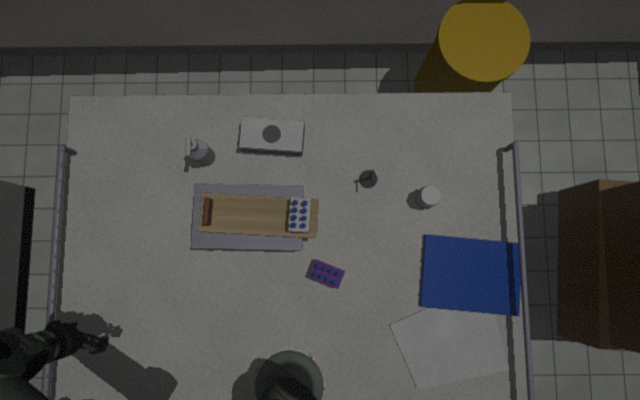

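The side view shows the board with its brown grip at (271,141), the white rack at (298,188) and the gauge at (372,250). In the top view these are at (207,211), (299,214) and (367,180). There are two rack-shaped things: the white one on the board, top (299,214), and the purple one on the counter, top (326,273). The white one standing on the board is the one meant. I'll confirm it in enlarged crops.

```bash
python3 - <<'E'
import cv2
def crop(f,x0,y0,x1,y1,s,o):
    a=cv2.imread(f)[y0:y1,x0:x1]; a=cv2.convertScaleAbs(a,alpha=1.5)
    cv2.imwrite(o,cv2.resize(a,None,fx=s,fy=s,interpolation=cv2.INTER_CUBIC))
crop("pics/top0.png",180,160,380,290,4,"pics/topc.png")
crop("pics/side0.png",230,125,390,275,4,"pics/sidec.png")
E
```

```text
(no output)
```

View pics/topc.png

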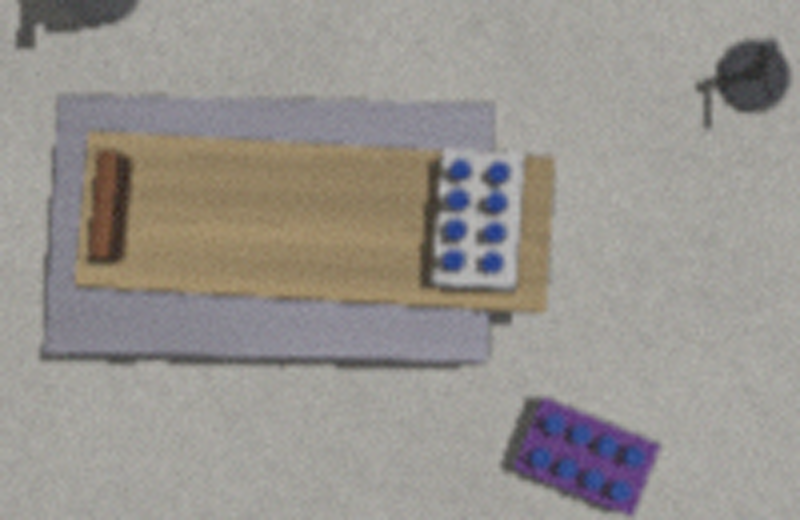

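View pics/sidec.png

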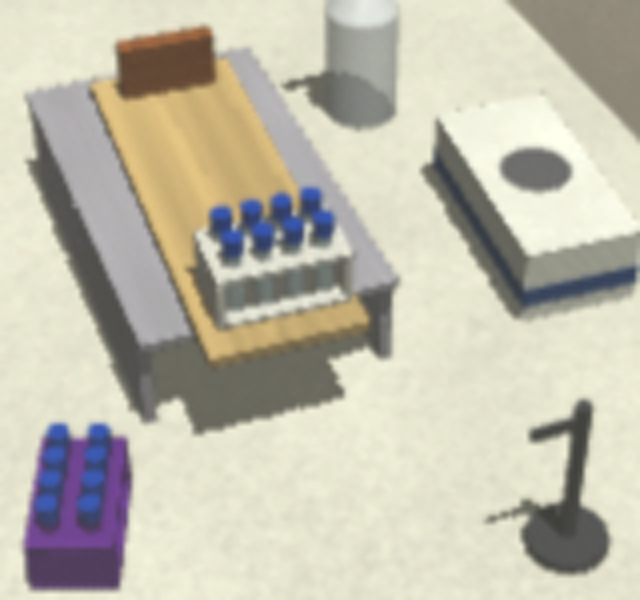

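The crops confirm it: the white rack stands on the board at top-crop (478,220), and the purple one at (590,455) is off the board. The pointer tip is at top-crop (700,86) and side-crop (533,436). I'll fit the poses.

```bash
cat >m.py <<'E'
from station import *
import cv2,numpy as np
from scipy.optimize import least_squares as LS
from scipy.spatial.transform import Rotation as R
def proj(c,P):
    K=np.array([[c["fx"],0,c["cx"]],[0,c["fy"],c["cy"]],[0,0,1.]])
    return cv2.projectPoints(np.array(P,float).reshape(-1,1,3),c["rvec"],c["tvec"],K,None)[0].reshape(-1,2)
def un(p,x0,y0,s=4): return (np.array(p,float)+.5)/s-.5+[x0,y0]
def rect(q,L,W,z):
    x,y,a=q; e=np.array([np.cos(a),np.sin(a)]); n=np.array([-e[1],e[0]])
    # order: inner +y, outer +y, outer -y, inner -y
    return [[*(np.array([x,y])+sx*L/2*e+sy*W/2*n),z] for sx,sy in((-1,1),(1,1),(1,-1),(-1,-1))]
def fit(q0,L,W,z,obs):
    f=lambda q:np.concatenate([(proj(c,rect(q,L,W,z))-p)[i].ravel() for c,p,i in obs])
    r=LS(f,q0,loss="soft_l1"); return r.x,r.fun.round(1)
E
python3 - <<'E'
from m import *
t=capture("top");s=capture("side")
T=lambda p:un(p,180,160); S=lambda p:un(p,230,125)
# +y of shelf: x axis=-Y world => y axis=+X world = away from robot (up in top)
a=np.arange(4)
sh,r1=fit([.5,0.1,-1.57],.34,.2,.09,[(t,T([(57,95),(495,101),(490,360),(42,357)]),a),(s,S([(248,50),(398,282),(142,348),(28,95)]),a)])
bd,r2=fit([.5,0.1,-1.57],.36,.12,.102,[(t,T([(88,132),(553,155),(547,311),(77,287)]),a),(s,S([(232,60),(368,318),(212,352),(93,87)]),a)])
print(sh,r1);print(bd,r2)
f=lambda p:np.r_[proj(t,p)[0]-T([700,86]),proj(s,p)[0]-S([533,436])]
m=LS(f,[.5,-.2,.12]);print("mark",m.x,m.fun)
e=np.array([np.cos(sh[2]),np.sin(sh[2])]);n=np.array([-e[1],e[0]])
be=np.array([np.cos(bd[2]),np.sin(bd[2])])
end=bd[:2]+.18*be; hd=bd[:2]-.15*be
print("end",end,"handle",hd,"travel",(m.x[:2]-end)@e,"lat",(end-sh[:2])@n,(hd-sh[:2])@n,"overhang",(end-sh[:2])@e-.17,"mark-in-shelf",(m.x[:2]-sh[:2])@e-.17,(m.x[:2]-sh[:2])@n)
st=observe();w=st["tcp_rot"];Rm=R.from_quat(np.r_[w[1:],w[0]]).as_matrix()
print(Rm.round(3)); d=np.r_[hd,.133]-st["eef_pos"];print("tool shift to handle",Rm.T@d*1e3, "board x in tool",Rm.T@np.r_[be,0])
print("handle top proj",proj(t,[*hd,.158]),proj(s,[*hd,.158]))
E
```

```text
[ 0.52261656  0.12051549 -1.5933898 ] [ 0.3  0.2  0.3  0.3  0.2  0.5  0.7 -0.5  0.  -1.3  0.8 -1.  -0.1 -0.5
 -0.9 -0.8]
[ 0.52696172  0.08539725 -1.63241122] [-0.1 -0.6  0.7 -0.   0.1  0.2 -0.8 -0.3 -1.1 -1.1  1.5  0.4 -0.2  1.6
 -0.6 -1.4]
mark [ 0.64012818 -0.21388144  0.06596652] [ 0.65951304 -1.79215677 -1.64902765  0.27308161]
end [ 0.51587805 -0.09426118] handle [0.5361981  0.23511261] travel 0.11678272890271242 lat -0.0018846562710636886 0.01098914603894133 overhang 0.04487409485221566 mark-in-shelf 0.1616568237549281 0.12503616485280192
[[-0.928  0.374 -0.001]
 [ 0.374  0.928 -0.001]
 [ 0.    -0.001 -1.   ]]
tool shift to handle [-409.64886494 -131.16159036   97.86874373] board x in tool [-3.15750083e-01 -9.48841943e-01  9.23579830e-04]
handle top proj [[204.90852857 210.10160548]] [[270.77606768 132.1117726 ]]
```

```bash
python3 - <<'E'
from m import *
t=capture("top");s=capture("side")
T=lambda p:un(p,180,160); S=lambda p:un(p,230,125)
def at(c,px,z): return LS(lambda p:proj(c,[*p,z])[0]-px,[.6,-.2]).x
ft=at(t,T([753,75]),.006);fs=at(s,S([567,538]),.006);print("foot",ft,fs)
print("tip side",at(s,S([533,436]),.12),"tip top a,b",at(t,T([700,86]),.12),at(t,T([708,126]),.12))
f=(ft+fs)/2
print("posttop in top crop",((proj(t,[*f,.135])-[180,160])*4),"in side",((proj(s,[*f,.135])-[230,125])*4))
g=at(s,S([533,436]),.12);print("side tip in top crop",(proj(t,[*g,.12])-[180,160])*4)
im=t["image"][160:205,335:385];cv2.imwrite("pics/g.png",cv2.resize(cv2.convertScaleAbs(im,alpha=2),None,fx=12,fy=12,interpolation=cv2.INTER_CUBIC))
E
```

```text
foot [ 0.65339091 -0.26002594] [ 0.65175169 -0.26190844]
tip side [ 0.61632641 -0.25960009] tip top a,b [ 0.62527528 -0.20757529] [ 0.59458531 -0.21310646]
posttop in top crop [[770.41701113  44.78992493]] in side [[583.79229579 403.82618513]]
side tip in top crop [[767.41276149  95.63860985]]
```

View pics/g.png

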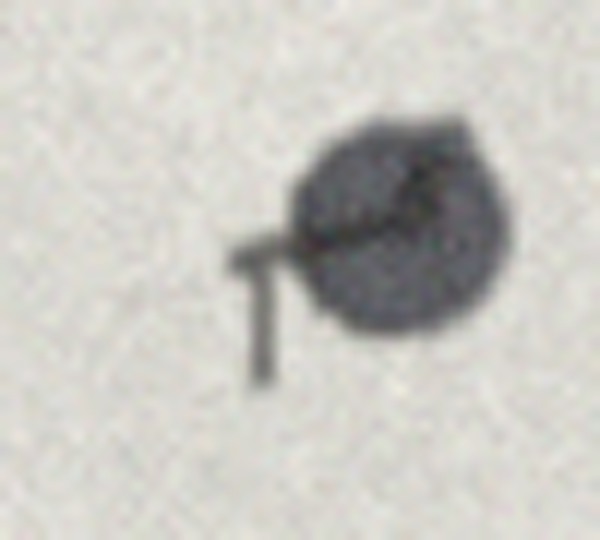

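In the top view the left streak at crop (700,86) is the post's shadow, with the pointer's shadow hanging from it. The usable pointer tip is the one in the side view, at about (0.616, -0.260). Its y agrees with the post foot, so the final overhang is about 208 mm and the travel about 163 mm along the shelf. I'll go and hover over the grip.

```bash
python3 -m creep '85 -45 -15 0 -2; 85 -90 -29 0 -4; 85 -140 -45 0 -7; 85 -190 -61 0 -9; 85 -240 -77 0 -11; 85 -290 -93 0 -14; 85 -340 -109 0 -16; 85 -380 -122 0 -18; 85 -410 -131 0 -18.4; 85 -410 -131 0 -18.4; 85 -410 -131 0 -18.4; 85 -410 -131 0 -18.4' 20
python3 - <<'E'
from m import *
s=capture("side");t=capture("top");st=observe();print(st["eef_pos"],st["wrist_force"])
w=st["tcp_rot"];Rm=R.from_quat(np.r_[w[1:],w[0]]).as_matrix();print(Rm.round(4))
print("bd in tool",Rm.T@[np.cos(-1.6324),np.sin(-1.6324),0],"to handle",Rm.T@(np.r_[.5362,.2351,.117]-st["eef_pos"])*1e3)
a=cv2.resize(s["image"][100:180,230:330],None,fx=4,fy=4);b=cv2.resize(t["image"][170:250,160:260],None,fx=4,fy=4)
cv2.imwrite("pics/h.png",cv2.convertScaleAbs(np.hstack([a,b]),alpha=1.5))
E
```

```text
t: 1.8
eef_pos: [0.536, 0.2363, 0.2314]
tcp_rot: [-0.0, 0.03, 1.0, 0.0]
wrist_force: [-0.1, -0.1, -1.0]
finger_gap: 0.0849
finger_force: 0.0
[0.53613268 0.23630482 0.23142745] [0.20303853 0.07647587 0.74492233]
[[-9.982e-01  6.020e-02 -0.000e+00]
 [ 6.020e-02  9.982e-01  1.000e-04]
 [ 1.000e-04  1.000e-04 -1.000e+00]]
bd in tool [ 1.33489476e-03 -9.99999105e-01 -9.08280662e-05] to handle [ -0.14556371  -1.20897645 114.42733313]
```

View pics/h.png

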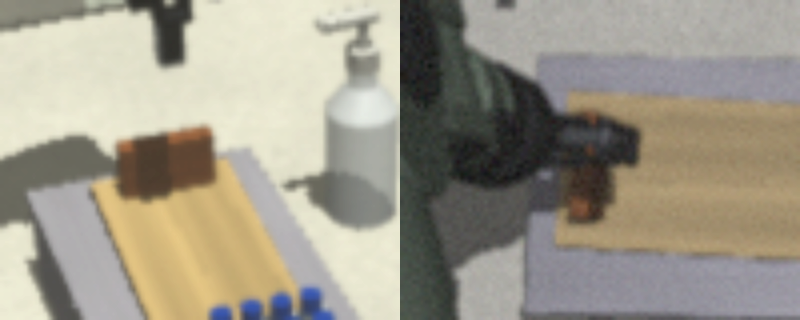

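The open fingers hang over the grip in both views (side-crop (170,50), grip (165,160)), and they are aligned with the board. Next I descend and close.

```bash
python3 -m creep '85 0 -1.2 20 0; 85 0 -1.2 40 0; 85 0 -1.2 60 0; 85 0 -1.2 75 0; 85 0 -1.2 88 0; 85 0 -1.2 98 0; 85 0 -1.2 106 0; 85 0 -1.2 111 0; 85 0 -1.2 113 0; 85 0 -1.2 113 0' 25
python3 -m creep '60 0 0 0 0; 45 0 0 0 0; 35 0 0 0 0; 28 0 0 0 0; 24 0 0 0 0; 20 0 0 0 0; 17 0 0 0 0; 14 0 0 0 0; 10 0 0 0 0; 5 0 0 0 0; 5 0 0 0 0; 5 0 0 0 0' 25
```

```text
t: 3.15
eef_pos: [0.5369, 0.2343, 0.1184]
tcp_rot: [0.0, 0.031, 1.0, 0.0]
wrist_force: [-1.3, 0.5, 0.0]
finger_gap: 0.0847
finger_force: 0.0
t: 4.65
eef_pos: [0.5369, 0.2347, 0.1185]
tcp_rot: [0.0, 0.031, 1.0, 0.0]
wrist_force: [-0.7, 5.7, 1.5]
finger_gap: 0.0156
finger_force: 24.9
```

Gripped at a 15.6 mm gap. I'll start sliding with a slow ramp.

```bash
python3 -m creep '5 0 0 0 0; 5 0 -1 0 0; 5 -0.1 -3 0 0; 5 -0.2 -6 0 0; 5 -0.4 -10 0 0; 5 -0.5 -14 0 0; 5 -0.7 -18 0 0; 5 -0.8 -22 0 0; 5 -1 -26 0 0; 5 -1.1 -29 0 0; 5 -1.2 -31 0 0; 5 -1.2 -32 0 0' 40
python3 - <<'E'
from m import *
t=capture("top");s=capture("side")
a=s["image"][100:275,230:400];b=t["image"][100:275,170:400]
print(observe()["wrist_force"],observe()["torque"])
cv2.imwrite("pics/k.png",cv2.convertScaleAbs(cv2.resize(np.hstack([a,b]),None,fx=2,fy=2),alpha=1.5))
E
```

```text
t: 6.15
eef_pos: [0.5363, 0.2025, 0.1185]
tcp_rot: [0.0, 0.031, 1.0, 0.0]
wrist_force: [0.2, 6.1, 2.3]
finger_gap: 0.0154
finger_force: 39.7
[0.47528326 4.37283574 3.63682717] [ 9.84756098e-01 -9.25571273e-03  4.75726156e-04]
```

```bash
python3 -m creep '5 0 -2 0 0; 5 -0.2 -5 0 0; 5 -0.3 -9 0 0; 5 -0.5 -14 0 0; 5 -0.7 -19 0 0; 5 -0.9 -24 0 0; 5 -1.1 -29 0 0; 5 -1.3 -34 0 0; 5 -1.5 -39 0 0; 5 -1.6 -43 0 0; 5 -1.7 -46 0 0; 5 -1.7 -47 0 0' 40
python3 -m creep '5 0 -2 0 0; 5 -0.2 -5 0 0; 5 -0.3 -9 0 0; 5 -0.5 -14 0 0; 5 -0.7 -19 0 0; 5 -0.9 -24 0 0; 5 -1.1 -29 0 0; 5 -1.3 -34 0 0; 5 -1.5 -39 0 0; 5 -1.6 -43 0 0; 5 -1.7 -46 0 0; 5 -1.7 -47 0 0' 40
python3 - <<'E'
from m import *
t=capture("top");s=capture("side")
a=s["image"][130:270,230:400];b=t["image"][150:290,220:390]
print(observe()["wrist_force"],observe()["torque"])
f=lambda x:cv2.convertScaleAbs(cv2.resize(x,None,fx=4,fy=4,interpolation=cv2.INTER_CUBIC),alpha=1.5)
cv2.imwrite("pics/ks.png",f(a));cv2.imwrite("pics/kt.png",f(b))
E
```

```text
t: 7.75
eef_pos: [0.5349, 0.1555, 0.1185]
tcp_rot: [0.0, 0.031, 1.0, 0.0]
wrist_force: [0.6, 4.9, 2.8]
finger_gap: 0.0153
finger_force: 39.8
t: 9.25
eef_pos: [0.5336, 0.1086, 0.1185]
tcp_rot: [0.0, 0.031, 1.0, 0.0]
wrist_force: [0.5, 6.4, 2.8]
finger_gap: 0.0155
finger_force: 39.9
[-0.1655793   5.75627653  4.23317386] [ 1.01988161 -0.06465696  0.0063316 ]
```

View pics/ks.png

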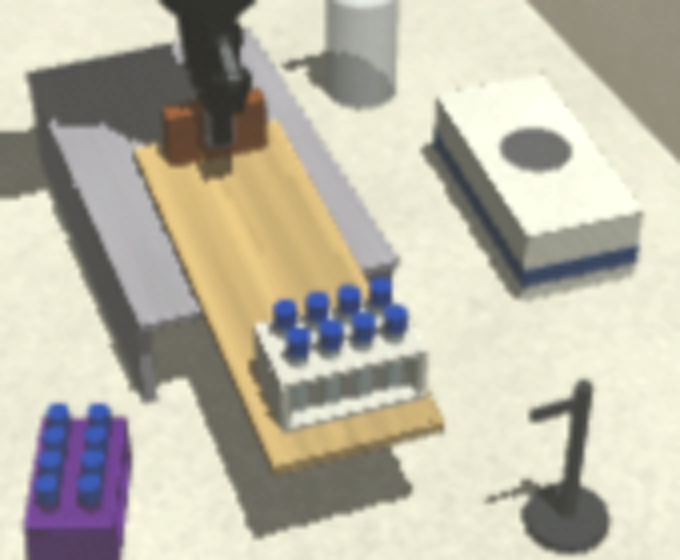

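View pics/kt.png

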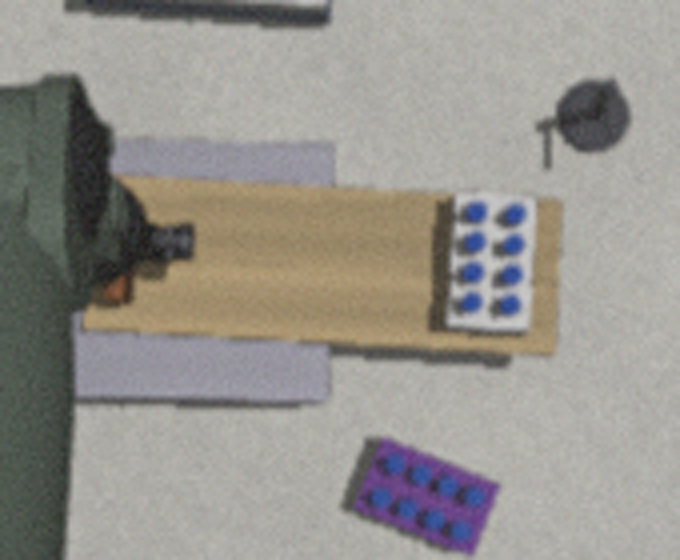

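The board is flat with the rack upright. End corners: top-crop (562,199) and (554,354), side-crop (442,420) and (275,464). Pointer tip: side-crop (532,413).

```bash
python3 - <<'E'
from m import *
t=capture("top");s=capture("side")
T=lambda p:un(p,220,150); S=lambda p:un(p,230,130)
def at(c,px,z): return LS(lambda p:proj(c,[*p,z])[0]-px,[.6,-.2]).x
e=np.array([-.0226,-.9997]);n=np.array([.9997,-.0226]);o=np.array([.52262,.12052])
sh=lambda p:(np.round(((p-o)@e)*1e3,1),np.round(((p-o)@n)*1e3,1))
for c,F,L,nm in((t,T,[(562,199),(554,354)],"top"),(s,S,[(442,420),(275,464)],"side")):
    q=[at(c,F(p),.102) for p in L];print(nm,[sh(p) for p in q],"mid",sh((q[0]+q[1])/2))
print("tip side",sh(at(s,S([532,413]),.12)))
# foot by fit and post top
for c,F,p,z in((t,T,(593,115),.006),(s,S,(567,518),.006),(s,S,(584,383),.135),(t,T,(611,85),.135)): print("post",sh(at(c,F(p),z)))
print(sh(np.array([.5159,-.0943]))[0]+126)
E
```

```text
top [(np.float64(344.1), np.float64(56.8)), (np.float64(338.6), np.float64(-61.4))] mid (np.float64(341.3), np.float64(-2.3))
side [(np.float64(343.6), np.float64(54.0)), (np.float64(339.3), np.float64(-61.5))] mid (np.float64(341.4), np.float64(-3.7))
tip side (np.float64(375.2), np.float64(102.9))
post (np.float64(377.5), np.float64(139.3))
post (np.float64(379.4), np.float64(137.7))
post (np.float64(376.2), np.float64(138.8))
post (np.float64(377.7), np.float64(139.5))
340.9
```

The end is at 341 and the mark at 377 mm, so 36 mm remains.

```bash
python3 -m creep '5 0 -2 0 0; 5 -0.2 -5 0 0; 5 -0.3 -9 0 0; 5 -0.5 -14 0 0; 5 -0.7 -19 0 0; 5 -0.9 -24 0 0; 5 -1.1 -29 0 0; 5 -1.2 -33 0 0; 5 -1.3 -35 0 0; 5 -1.3 -36 0 0; 5 -1.3 -36 0 0; 5 -1.3 -36 0 0' 40
python3 - <<'E'
from m import *
t=capture("top");s=capture("side")
a=s["image"][165:265,280:380];b=t["image"][165:265,300:400]
st=observe();print(st["wrist_force"],st["torque"])
f=lambda x:cv2.convertScaleAbs(cv2.resize(x,None,fx=4,fy=4,interpolation=cv2.INTER_CUBIC),alpha=1.5)
cv2.imwrite("pics/f.png",np.hstack([f(a),f(b)]))
E
```

```text
t: 10.95
eef_pos: [0.5328, 0.0728, 0.1186]
tcp_rot: [0.0, 0.031, 1.0, 0.001]
wrist_force: [0.2, 6.0, 4.5]
finger_gap: 0.0155
finger_force: 40.0
[0.27614458 5.21223934 4.33065813] [ 1.2614488   0.06216802 -0.04805992]
```

View pics/f.png

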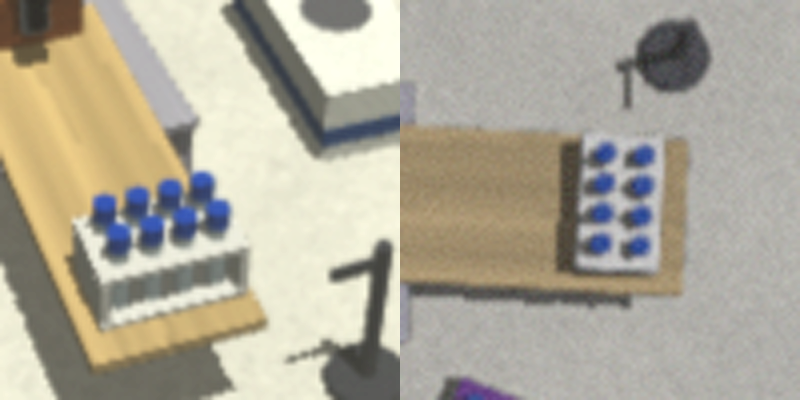

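Rack upright on the flat board. End corners: side-crop (267,321) and (95,364), top-crop (288,140) and (282,294). Pointer tip: side-crop (332,273).

```bash
python3 - <<'E'
from m import *
t=capture("top");s=capture("side")
T=lambda p:un(p,300,165); S=lambda p:un(p,280,165)
def at(c,px,z): return LS(lambda p:proj(c,[*p,z])[0]-px,[.6,-.2]).x
e=np.array([-.0226,-.9997]);n=np.array([.9997,-.0226]);o=np.array([.52262,.12052])
sh=lambda p:(round(float((p-o)@e)*1e3,1),round(float((p-o)@n)*1e3,1))
for c,F,L in((t,T,[(288,140),(282,294)]),(s,S,[(267,321),(95,364)])):
    q=[at(c,F(p),.102) for p in L];print([sh(p) for p in q],"mid",sh((q[0]+q[1])/2))
print("tip",sh(at(s,S([332,273]),.12)))
q=[at(t,T(p),.165) for p in((183,136),(264,140),(258,272),(176,268))];print("rack top mid",sh(sum(q)/4))
E
```

```text
[(379.2, 56.6), (374.8, -60.8)] mid (377.0, -2.1)
[(382.9, 53.8), (375.7, -61.5)] mid (379.3, -3.8)
tip (375.2, 102.9)
rack top mid (323.2, 1.1)
```

The end is within about 3 mm of the mark and the rack about 126 mm out from the board's middle. Handing in.

```bash
python3 -c "
from station import *
print(close_job())"
```

```text
the job is handed in; nothing more can be done
None
```

I slid the board out to the gauge and handed the job in with the gripper still holding it: by the cameras its end is within about 4 mm of the mark, it lies flat with the rack upright on it, and the pass/fail verdict was not shown.

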